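# Snap shut the covers of the filled tool boxes

## Robot

A 6-joint arm with a two-finger parallel gripper is mounted at the origin on the work surface. World frame = base frame: x ahead of the robot, y to its left, z up, the work surface at z = 0. Lengths are in m, angles in rad, forces in N, time in s.
With the tool pointing down it reaches from about 0.2 to 0.875 m from the base axis. Payload 3.4 kg.
Tool frame: the origin (TCP) lies between the finger pads; the fingertips stand 25 mm ahead of it and the grasp point (between the pads) lies 6 mm ahead of it (r.nose_length is the z of the fingertips in the tool frame, in m); z points along the fingers, y is the line along which they close (so a half turn about z gives the same grasp; the last joint's range is limited). The gripper opens to 94 mm and grips with 3 to 60 N. Pads are 16 mm wide; open, the fingers measure 119 mm over their backs; the gripper's body (75 mm by 177 mm) begins 78 mm behind the grasp point.
Start: joints at [-1.456, 0.276, 1.505, -0, 1.361, -0.121], TCP at [0.134, -0.559, 0.205] pointing down, gripper open.
Joint ranges: [-2.89, 2.89], [-0.75, 2.08], [0.22, 2.7], [-1.18, 4.32], [0.11, 2.71], [-2.7, 2.7]. Speed limits (rad/s): [2.57, 2.57, 3.14, 3.14, 3.14, 3.14].

## Interface

Orientations are given as a unit quaternion [w, x, y, z].
In Python, from plant import r, gripper_to, inverse_kinematics, vision, models, telemetry gives the robot as it stands. Calls block until the motion is done:
- r.move_to(position, orientation): joint-space move of the TCP to a pose.
- r.move_l(position, rot=None, vel=0.15, guard=None): straight line of the TCP; rot=None keeps the orientation; vel is the mean speed in m/s. With guard (N) it stops when the force on the tool has changed by that much, and returns True; else False.
- r.movej(angles): joint-space move.
- gripper_to(opening, f_grip=None): finger opening in m; f_grip is the grip in N (None keeps the last); returns when the fingers have stopped.
- r.hold(seconds).
- inverse_kinematics(position, orientation): joint angles nearest the present ones, or None.
- vision.snapshot(name): name is "scene" or "side" or "wrist"; returns the picture (420x560x3 uint8, red, green, blue); there is no depth.
- vision.get_calibration(name): a dict with "fx", "fy", "cx", "cy" (pixels), "position" and "orientation" of the camera in the world. Camera axes: x right, y down, z forward; pixel columns grow to the right and rows downward; lengths in m; the calibration is good to about 2 mm. A picture is of the moment at which its call begins: read the wrist's pose just before it. get_calibration takes no time and is no camera call; for the wrist camera it gives the pose at the moment of the call.
A pose or a line that the arm cannot do raises r.PlanningError and nothing moves.
- r.sign_off(): hands the job in; it is judged then, once.
Trained networks look in the newest picture that a camera, given by its name, has taken for a name from the list of things; names that differ only in an ending like _2 or _b are one class to them, and where a whole thing is asked for, a point or a joint stands for the part that bears it (a point fixed in the world has none). Each returns a list of dicts, best first, with "score" (0 to 1); they miss things now and then, are a little off and sometimes report something else, mostly with a low value. They report only what shows in the picture. A call takes as long as a camera call. They do not tell look-alikes from the thing itself.
- models.boxes_of(thing, camera): "at" ([x, y, z] in m, in world coordinates, good to about 4 mm: the middle of the surface that is visible of it).
- models.regions_of(thing, camera): "pixels" (420x560 bool, what is visible of it).
- models.mark_of(thing, camera): "at" ([x, y, z] in m, in world coordinates, good to about 4 mm: a listed point, or the origin of a listed thing).
Readings, each from a call of its own:
- telemetry.current_t(): time.
- telemetry.current_joints(): joint angles.
- telemetry.current_dq(): joint speeds.
- telemetry.current_joint_efforts(): joint torques, N m.
- telemetry.current_ee_pos(): TCP position.
- telemetry.current_tool_rot(): TCP orientation.
- telemetry.current_wrist_force(): force on the tool from outside, world axes, zero at the start.
- telemetry.current_torque(): the same for the moment, N m.
- telemetry.current_opening(): finger opening in m.
- telemetry.current_finger_force(): force on a finger pad.
Only numpy, scipy, OpenCV 4.12 (cv2) and the standard library are available. Lean on these libraries where they do the work, as an engineer would, in place of code of your own. Each camera call takes 0.05 s, during which the arm holds its last target. There are 200 camera calls.

## Task

Two of the three wooden tool boxes on the pottery bench have something lying in them (a plaster mould, a trimming tool). Press the hinged covers of those two boxes down until their spring catches snap and hold them fully shut, with their contents still inside. Leave the cover of the empty box standing open, and do not knock over the slip jar.

Things in the scene. Friction and masses are not known exactly. Their poses are not given: they have to be found in the camera images.
- box_a: wooden tool box, 124 (x) x 120 (y) x 62 mm high, walls and floor 8 mm, screwed to the bench (cannot move). Origin: centre of its underside, z up. Its cover is hinged along the top of its -x side: hinge line parallel to y at x = -62 mm, z = 66 mm, in mid thickness of the cover. A roller catch is in the middle of its +x side. It is the one that holds the mould.
- box_b: wooden tool box, 124 (x) x 120 (y) x 62 mm high, walls and floor 8 mm, screwed to the bench (cannot move). Origin: centre of its underside, z up. Its cover is hinged along the top of its -x side: hinge line parallel to y at x = -62 mm, z = 66 mm, in mid thickness of the cover. A roller catch is in the middle of its +x side. It is the one that holds the cutter.
- box_c: wooden tool box, 124 (x) x 120 (y) x 62 mm high, walls and floor 8 mm, screwed to the bench (cannot move). Origin: centre of its underside, z up. Its cover is hinged along the top of its -x side: hinge line parallel to y at x = -62 mm, z = 66 mm, in mid thickness of the cover. A roller catch is in the middle of its +x side. It is the empty one.
- cover_a (a joint): hinge angle of the cover of box_a, rad: 0 = flat and shut, grows as the free edge rises (1.57 = upright, its top face then faces the box's -x). Stays where left above 0.5 rad. A sprung roller stops it at about 0.1 rad; 10 to 15 N down within 30 mm of the free edge drives it past, then the roller holds it at 0. If not snapped in, it stays ajar.
- cover_b (a joint): hinge angle of the cover of box_b, rad: 0 = flat and shut, grows as the free edge rises (1.57 = upright, its top face then faces the box's -x). Stays where left above 0.5 rad. A sprung roller stops it at about 0.1 rad; 10 to 15 N down within 30 mm of the free edge drives it past, then the roller holds it at 0. If not snapped in, it stays ajar.
- cover_c (a joint): hinge angle of the cover of box_c, rad: 0 = flat and shut, grows as the free edge rises (1.57 = upright, its top face then faces the box's -x). Stays where left above 0.5 rad. A sprung roller stops it at about 0.1 rad; 10 to 15 N down within 30 mm of the free edge drives it past, then the roller holds it at 0. If not snapped in, it stays ajar.
- cover_a_edge (a point): middle of the free edge of the cover of box_a, on its top face. The cover is a flat wooden panel 124 mm long from hinge line to this edge, 120 mm wide, 8 mm thick; shut, its top face is 70 mm above the bench. A steel lip, 50 mm wide, hangs from this edge, 8 mm beyond the panel.
- cover_b_edge (a point): middle of the free edge of the cover of box_b, on its top face. The cover is a flat wooden panel 124 mm long from hinge line to this edge, 120 mm wide, 8 mm thick; shut, its top face is 70 mm above the bench. A steel lip, 50 mm wide, hangs from this edge, 8 mm beyond the panel.
- cover_c_edge (a point): middle of the free edge of the cover of box_c, on its top face. The cover is a flat wooden panel 124 mm long from hinge line to this edge, 120 mm wide, 8 mm thick; shut, its top face is 70 mm above the bench. A steel lip, 50 mm wide, hangs from this edge, 8 mm beyond the panel.
- mould: loose white plaster press mould, a block 88 mm long (its y), 50 mm wide, with a smaller step on top, 38 mm tall in all, lying on the floor of one of the boxes. Origin: centre of its underside.
- cutter: loose trimming tool, light wooden handle 70 mm long and 30 mm square with an upright steel blade 40 mm square at one end, 91 mm long in all (its y), lying on the floor of another box. Origin: underside, near the middle of its length.
- slip_jar: closed screw-top jar of slip, 60 mm wide, 80 mm tall, standing on the bench in the gap just beyond the middle and right-hand boxes. Origin: centre of its underside; z is its axis.
Things that resemble listed ones, but are neither listed nor needed, are in the scene too. Leave any pink look-alike of the cutter alone.

How it is judged:
By the outcome, as a careful person would: the job done as asked, in the order asked, and still so for the second after the job is handed in, with the robot touching nothing.
It also fails if it takes over 45 s, if anything falls off the work surface, if the arm or the gripper's body presses on something with over 40 N, if the wrist force passes 120 N, or if a joint passes its speed limit or range.

## Working session

There is one attempt and no reset: what is moved stays moved. The work goes in short steps, each a Python script; the robot and the scene stay as the last script left them, time stands still between calls to the robot, and variables do not carry over. Pictures are saved under pics/ and viewed, at most 10 in all, crops included, and the job is handed in when it is done.

```bash
mkdir -p pics; ls
python3 - <<'E'
from plant import r, vision, models, telemetry
import cv2, numpy as np
for c in ["scene","side"]:
    im=vision.snapshot(c); cv2.imwrite(f"pics/{c}0.png",im[:,:,::-1])
    k=vision.get_calibration(c); print(c,{a:np.round(b,3) for a,b in k.items()})
    for n in ["box_a","cover_a_edge","mould","cutter","slip_jar"]:
        print(n,[(np.round(d["at"],3).tolist(),round(d["score"],2)) for d in models.mark_of(n,c)])
print(telemetry.current_t(), telemetry.current_tool_rot(), r.nose_length)
E
```

```text
pics
scene {'fx': np.float64(533.859), 'fy': np.float64(533.859), 'cx': np.float64(278.524), 'cy': np.float64(211.619), 'position': array([ 1.164, -0.358,  1.074]), 'orientation': array([-0.268,  0.816,  0.486, -0.162])}
box_a [([0.501, -0.346, 0.006], 0.85), ([0.481, 0.012, 0.0], 0.81), ([0.566, 0.276, -0.004], 0.61), ([0.542, 0.279, 0.182], 0.33)]
cover_a_edge [([0.543, 0.279, 0.183], 0.62), ([0.498, 0.013, 0.006], 0.53)]
mould [([0.572, 0.27, 0.008], 0.77)]
cutter [([0.5, 0.014, 0.006], 0.61), ([0.685, 0.008, -0.003], 0.58), ([0.367, -0.133, 0.006], 0.57)]
slip_jar [([0.715, -0.147, -0.005], 0.71)]
side {'fx': np.float64(496.709), 'fy': np.float64(496.709), 'cx': np.float64(278.007), 'cy': np.float64(208.255), 'position': array([-0.046,  0.955,  0.73 ]), 'orientation': array([ 0.137, -0.225,  0.836, -0.481])}
box_a [([0.562, 0.275, 0.001], 0.8), ([0.502, -0.352, -0.002], 0.79), ([0.48, 0.009, -0.003], 0.67)]
cover_a_edge [([0.546, 0.28, 0.182], 0.75)]
mould []
cutter [([0.363, -0.131, -0.006], 0.71), ([0.502, 0.011, 0.01], 0.54)]
slip_jar [([0.716, -0.149, 0.0], 0.59)]
0.6 [7.74284213e-05 9.93057253e-01 1.17631992e-01 1.01373632e-05] 0.025
```

View pics/scene0.png

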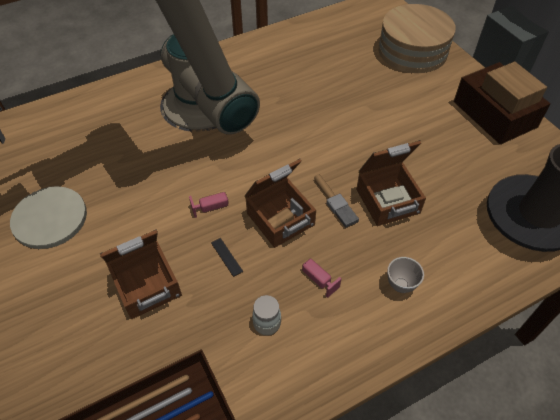

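View pics/side0.png

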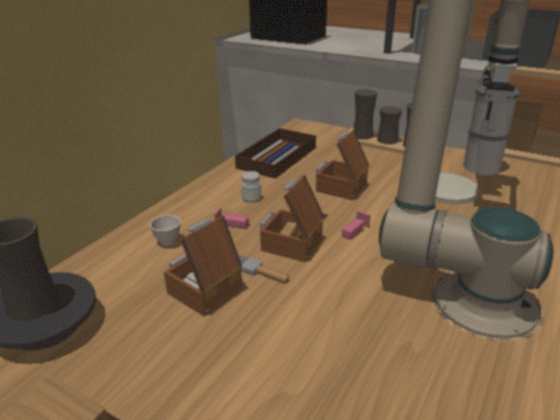

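Candidate boxes in the scene view: (390,195) with a white block, (280,210) with something in it, and (145,275), apparently empty. Pink look-alikes are at (210,203) and (320,275), with another tool on the bench at (337,202). I'll check contents and rim corners in a close crop.

Run:
```python
import cv2, numpy as np
im=cv2.imread("pics/scene0.png")
f=lambda x,y:cv2.resize(im[y:y+115,x:x+80],None,fx=3.3,fy=3.3,interpolation=cv2.INTER_CUBIC)
o=np.hstack([f(350,130),f(240,145),f(102,220)])
o=cv2.convertScaleAbs(o,alpha=1.6,beta=15); print(o.shape)
cv2.imwrite("pics/crop.png",o)
```

```text
(380, 792, 3)
```

View pics/crop.png

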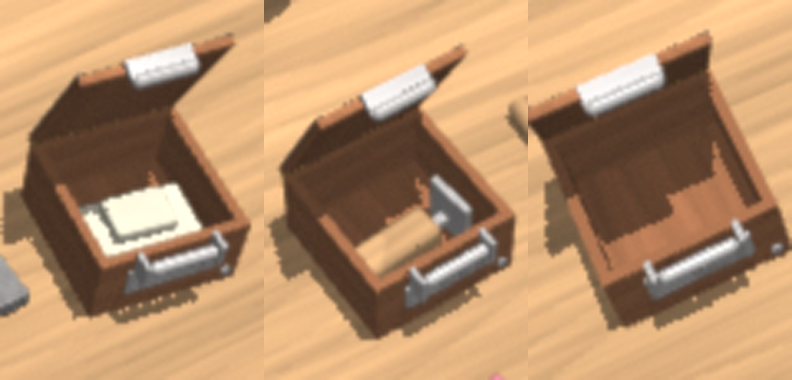

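The crop shows: left box (390,195) holds the white mould, middle box (280,210) holds the cutter with its steel blade, and right box (145,275) is empty. So I shut the left and middle ones. Next I fit box pose, yaw and cover angle from the rim and cover corners.

```bash
cat > h.py <<'E'
import numpy as np, cv2
from scipy.spatial.transform import Rotation as R
from scipy.optimize import least_squares
from plant import r, gripper_to, inverse_kinematics, vision, models, telemetry
def project(k,P):
    w,x,y,z=k["orientation"]; p=R.from_quat([x,y,z,w]).inv().apply(P-np.array(k["position"]))
    return p[:,:2]/p[:,2:]*[k["fx"],k["fy"]]+[k["cx"],k["cy"]]
def world(b,P):  # box pose x,y,yaw
    return R.from_euler("z",b[2]).apply(P)+[b[0],b[1],0]
def on_cover(th,d,n,y=0):  # d along the panel from the hinge, n above its top face
    n=n+.004
    return np.array([-.062+d*np.cos(th)-n*np.sin(th), y, .066+d*np.sin(th)+n*np.cos(th)])
E
cat > fit.py <<'E'
from h import *
k=vision.get_calibration("scene")
S={"a":([350,130],0,[.564,.276],[(97,267),(250,222),(80,78),(235,38)]),
   "b":([240,145],264,[.48,.011],[(378,293),(515,213),(320,118),(466,48)]),
   "c":([102,220],528,[.50,-.349],[(608,283),(784,208),(530,107),(710,36)])}
for n,(o,x0,c,px) in S.items():
    px=np.array([[o[0]+(u-x0)/3.3,o[1]+v/3.3] for u,v in px])
    def f(p):
        P=np.array([[.062,-.06,.062],[.062,.06,.062],on_cover(p[3],.124,-.004,-.06),on_cover(p[3],.124,-.004,.06)])
        return np.r_[(project(k,world(p,P))-px).ravel(),(p[:2]-c)/.004]
    s=least_squares(f,[*c,0,1.2]); print(n,np.round(s.x,3),np.round(s.fun,1), "edge",np.round(world(s.x,on_cover(s.x[3],.124,0)),3))
E
python3 fit.py
```

```text
a [ 0.564  0.274 -0.176  1.168] [ 0.6 -0.6 -0.   0.3 -0.6  0.1  0.3 -0.   0.  -0.4] edge [0.547 0.277 0.182]
b [0.485 0.009 0.089 1.104] [-0.4 -1.   0.6 -0.1 -0.6  0.8  0.3 -0.7  1.2 -0.4] edge [0.475 0.008 0.179]
c [ 0.505 -0.344 -0.012  1.085] [-0.9  0.2 -0.4 -0.7 -1.2  0.8  1.6 -1.   1.3  1.3] edge [ 0.498 -0.344  0.178]
```

```bash
cat > shut.py <<'E'
from h import *
def shut(b):
    th0=b[3]; q=[0,np.cos(b[2]/2),np.sin(b[2]/2),0]
    tcp=lambda th,d,n: world(b,on_cover(th,d,n+.008*np.sin(th)))+[0,0,r.nose_length]
    p=tcp(th0,.100,.035)
    r.move_to([p[0],p[1],.32],q); r.move_l(p,vel=.25)
    F0=np.array(telemetry.current_wrist_force())
    hit=False
    for th in np.linspace(th0,.2,7):
        hit=r.move_l(tcp(th,.108,.0),vel=.15,guard=25)
        F=np.array(telemetry.current_wrist_force())-F0
        print(round(th,2),hit,np.round(F,1))
        if hit: break
    if not hit:
        e=tcp(0,.108,-.006)
        hit=r.move_l(e,vel=.05,guard=32)
        print("press",hit,"tip z",round(telemetry.current_ee_pos()[2]-r.nose_length,4),np.round(telemetry.current_wrist_force()-F0,1))
    p=np.array(telemetry.current_ee_pos()); r.move_l([p[0],p[1],.32],vel=.25)
    print("t",telemetry.current_t())
E
python3 - <<'E'
from shut import *
gripper_to(0,20)
p=np.array(telemetry.current_ee_pos()); r.move_l([p[0],p[1],.32],vel=.25)
shut([.485,.009,.089,1.104])
cv2.imwrite("pics/b1.png",vision.snapshot("scene")[:,:,::-1])
E
```

```text
1.1 False [ 0.  -0.8 -0.6]
0.95 False [-0.5 -0.6 -0.6]
0.8 False [ 0.8 -0.6  0.7]
0.65 False [-0.3 -0.8 -0.7]
0.5 False [-0.  -0.1  0.2]
0.35 False [-0.  -0.7 -0.3]
0.2 False [ 0.4  0.3 -0.9]
press False tip z 0.0638 [ 0.  -1.  -0.5]
t 9.3167
```

View pics/b1.png

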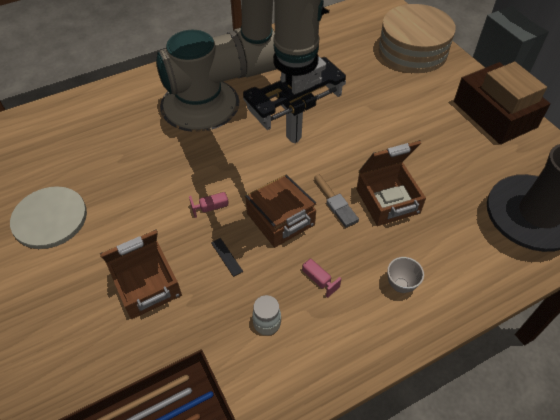

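Box_b's cover looks down at (283,205), but the press felt no force, so I look closer.

Run:
```python
from h import *
im=vision.snapshot("scene")[:,:,::-1]; s=vision.snapshot("side")[:,:,::-1]
g=lambda im,x,y:cv2.resize(im[y:y+90,x:x+90],(400,400),interpolation=cv2.INTER_CUBIC)
cv2.imwrite("pics/b2.png",cv2.convertScaleAbs(np.hstack([g(im,238,160),g(s,245,175)]),alpha=1.5,beta=15))
k=vision.get_calibration("scene");b=[.485,.009,.089]
print("opening",telemetry.current_opening(),telemetry.current_ee_pos(),telemetry.current_tool_rot())
for c in("scene","side"):
    print([(np.round(d["at"],3).tolist(),round(d["score"],2)) for d in models.mark_of("cover_b_edge",c)])
    k=vision.get_calibration(c)
    for th in(0,.1):print(c,th,np.round((project(k,world(b,np.array([on_cover(th,.124,0,y) for y in(-.06,.06)])))-([238,160] if c=="scene" else [245,175]))*400/90))
```

```text
opening 0.00041576372648889626 [0.529893   0.01312574 0.31843295] [-2.32802336e-04  9.99010195e-01  4.44539357e-02 -1.55688347e-03]
[([0.542, 0.282, 0.182], 0.61), ([0.499, 0.013, 0.007], 0.61)]
scene 0 [[160. 315.]
 [350. 211.]]
scene 0.1 [[159. 300.]
 [350. 196.]]
[([0.545, 0.013, 0.085], 0.65)]
side 0 [[149. 130.]
 [ 58. 226.]]
side 0.1 [[151. 113.]
 [ 59. 207.]]
```

View pics/b2.png

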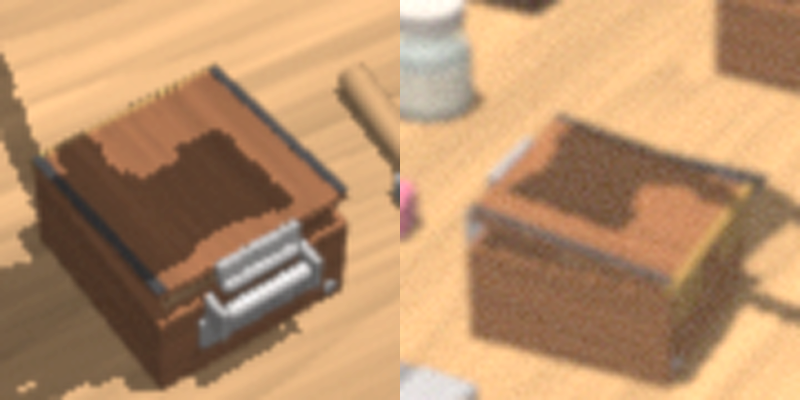

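Run:
```python
from h import *
k=vision.get_calibration("scene")
print([np.round(project(k,np.array([[.530,.013,z]])),1).tolist() for z in(.2934,.3124,.3184)])
p=np.array(telemetry.current_ee_pos()); r.move_l([.532,.0132,.125],vel=.25)
im=vision.snapshot("scene")[:,:,::-1]; s=vision.snapshot("side")[:,:,::-1]
for z in np.arange(.115,.086,-.004):
    h=r.move_l([.532,.0132,z],vel=.03,guard=32); print(round(z,3),h,np.round(telemetry.current_wrist_force(),1),np.round(telemetry.current_ee_pos(),4))
    if h: break
im2=vision.snapshot("scene")[:,:,::-1]; s2=vision.snapshot("side")[:,:,::-1]
g=lambda im,x,y:cv2.resize(im[y:y+100,x:x+130],(400,300),interpolation=cv2.INTER_CUBIC)
cv2.imwrite("pics/b3.png",cv2.convertScaleAbs(np.vstack([np.hstack([g(im,218,140),g(s,235,155)]),np.hstack([g(im2,218,140),g(s2,235,155)])]),alpha=1.5,beta=15))
print(telemetry.current_t())
```

```text
[[[293.3, 147.9]], [[293.4, 141.3]], [[293.5, 139.1]]]
0.115 False [-0.1 -0.1  1. ] [0.5319 0.0132 0.1148]
0.111 False [-0.5 -0.1  0.1] [0.5318 0.0132 0.1107]
0.107 False [-0.1  0.4 -0.6] [0.5318 0.0132 0.1067]
0.103 False [ 0.1 -0.5 -0.4] [0.5318 0.0132 0.1027]
0.099 False [0.3 0.1 0.3] [0.5318 0.0132 0.0987]
0.095 False [-0.2  0.3 -0. ] [0.5318 0.0132 0.0947]
0.091 False [ 1.3 -0.1  0.7] [0.5318 0.0132 0.0907]
0.087 False [-0.6  0.3  1.3] [0.5318 0.0132 0.0868]
13.1667
```

View pics/b3.png

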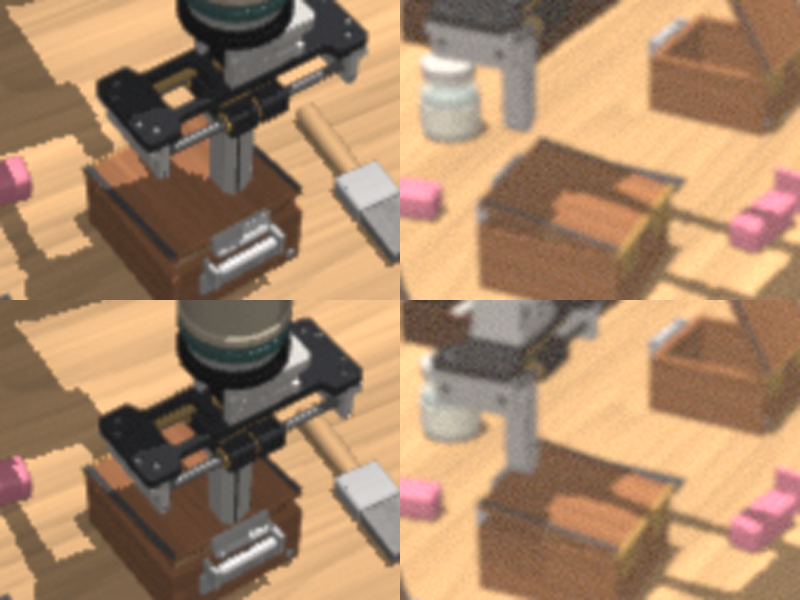

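The lower crops show the tip just above or at the cover, which is ajar. The real fingertips end about 12–15 mm higher than the nominal value, so I keep descending with the guard on.

Run:
```python
from h import *
for z in np.arange(.084,.058,-.002):
    h=r.move_l([.532,.0132,z],vel=.04,guard=30); f=np.array(telemetry.current_wrist_force()); print(round(z,3),h,np.round(f,1),np.round(telemetry.current_ee_pos()[2],4))
    if h or np.linalg.norm(f)>28: break
print(telemetry.current_t())
```

```text
0.084 False [ 0.4 -1.1 -0.6] 0.0838
0.082 False [ 0.2 -0.3  0.5] 0.0819
0.08 False [-0.8 -0.1  4. ] 0.0805
0.078 False [-1.8 -0.   8.7] 0.0791
0.076 False [-1.7  1.1  8.5] 0.0772
0.074 False [-0.6  1.4  5.8] 0.0748
0.072 False [1.1 0.4 1.8] 0.0722
0.07 False [ 0.6 -0.4  0.4] 0.0696
0.068 False [-3.2  0.6 10.1] 0.0693
0.066 False [-5.4 -0.3 22.4] 0.069
0.064 False [-7.6  0.8 33.1] 0.0688
15.9167
```

Box_b shows the peak, the drop-off and then a hard stop at TCP z≈0.069: it snapped. The fingertip is effectively at the TCP, so I correct that and do box_a.

```bash
sed -i 's/r\.nose_length/NOSE/; s/def shut/NOSE=.002\ndef shut/; s/vel=.05,guard=32/vel=.04,guard=30/' shut.py; sed -i 's/-r\.nose_length/-NOSE/' shut.py
python3 - <<'E'
from shut import *
p=np.array(telemetry.current_ee_pos()); r.move_l([p[0],p[1],.32],vel=.25)
shut([.564,.274,-.176,1.168])
p=np.array(telemetry.current_ee_pos()); r.move_to([.30,-.1,.4],[0,1,0,0])
im=vision.snapshot("scene")[:,:,::-1]
for c in("scene","side"):
    s=vision.snapshot(c)
    print([(np.round(d["at"],3).tolist(),round(d["score"],2)) for d in models.mark_of("cover_b_edge",c)])
g=lambda im,x,y,w,h:cv2.resize(im[y:y+h,x:x+w],(400,400),interpolation=cv2.INTER_CUBIC)
s=s[:,:,::-1]
cv2.imwrite("pics/a1.png",cv2.convertScaleAbs(np.hstack([g(im,238,140,200,200)
,g(s,150,140,200,200)]),alpha=1.5,beta=15))
cv2.imwrite("pics/full.png",im)
E
```

```text
1.17 False [-0.3 -0.6 -0.1]
1.01 False [-1.2 -0.4 -0.5]
0.85 False [-1.3 -0.5 -1. ]
0.68 False [-0.8 -0.5 -0.7]
0.52 False [-0.5 -0.9 -0.9]
0.36 False [-1.2 -0.  -1.1]
0.2 False [ 0.1 -0.2 -1.1]
press False tip z 0.0672 [-5.4 -1.1 16.7]
t 22.95
[([0.544, 0.015, 0.072], 0.79), ([0.62, 0.265, 0.069], 0.46)]
[([0.548, 0.014, 0.066], 0.73)]
```

View pics/a1.png

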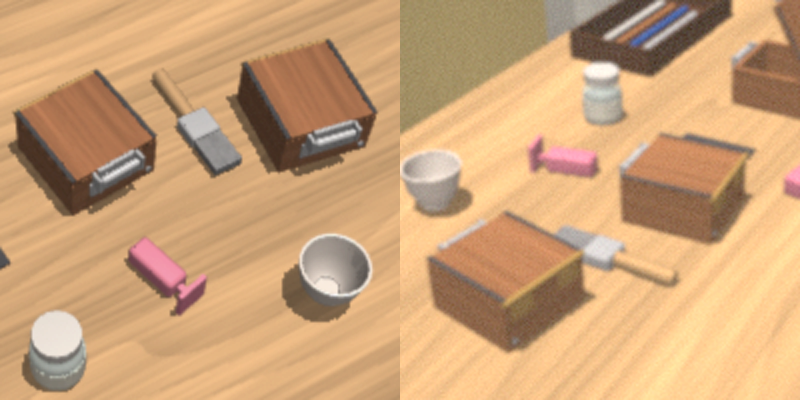

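Both covers lie flat, with their edges at z≈0.07 and the press on box_a ending at the same hard stop. The jar is upright and box_c is still open.

Run:
```python
from plant import r
print(r.sign_off())
```

```text
the job is handed in; nothing more can be done
None
```

I pressed the covers of box_a (mould) and box_b (cutter) down to their hard stops, where both stayed flat and shut. I left box_c's cover open and the slip jar standing, and handed the job in; the arm's clock read 23 s after the last press, and no verdict was returned.

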